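Make the dough roller safe, shut its guard, release the stop

TASK

The guard of the dough roller has been left up. Press the red mushroom stop button right in until it latches and stays in by itself, then push the guard down flat over the rollers, and only when it is shut twist the red button clockwise, as its arrows show, by pushing sideways against its raised ridge with a fingertip, until it springs back out. Use fingertips or the outside of the fingers only and grip nothing; keep off the green start button and do not lift or shift any of the things standing round the machine.

Things in the scene. Friction and masses are not known exactly. Their poses are not given: they have to be found in the camera images.
- dough_roller: countertop dough roller, white and steel, 220 deep x 372 wide mm, fixed to the worktop. Origin: centre of its underside. x points from its front (outfeed chute, black dial) to its back, y to its left, z up. Its right part (y -180 to -45 mm) is the motor housing with the control panel on top, 160 mm above the worktop; its left part holds the rollers under the guard
- stop_head (a point): top centre of the red stop button, on its vertical turning axis; sinks with it; 206 mm above the worktop when out (machine x -35, y -112 mm). Red cap 60 mm across, its face 14 mm below this point, over a yellow disc. A straight ridge 44 mm long, 12 wide, 14 high stands across the cap with this point mid-way on its top; this point's x axis runs along it (machine's x at twist 0)
- stop_press (a joint): how far the stop button is pressed in, m: 0 out, 0.0085 hard stop. A spring pushes it out; pressing takes about 5 N at first and 10 N near the bottom. A catch snaps in at about 0.0071; let go, the button then stays in, resting at about 0.0071. Only twisting the cap frees it
- stop_twist (a joint): how far the cap is turned clockwise seen from above, rad: 0 to 0.87 (end stop). A spring turns it back to 0 when let go (0.015 to 0.05 N m, so 1 to 3 N at the end of the ridge). When the button is latched in, the catch frees it at about 0.5 and it springs out by itself
- guard (a joint): opening angle of the guard, rad: 0 shut, level over the rollers; starts between 0.5 and 0.8, front edge up. A stiff hinge holds it wherever it is left; pushing it down takes 1 to 4 N near its front edge
- guard_hinge (a point): middle of the guard's hinge line, at its back edge, 160 mm above the worktop; fixed to the machine and with its axes (x front to back, y left, z up). The hinge line runs along y. The guard is a clear panel with steel rails, 202 mm wide (y), 160 mm long from the hinge line towards the front (-x); panel 4 mm thick, shut its top lies 2 mm above this point (rails 4 mm)
- guard_lip (a point): middle of the top of the yellow bar (16 mm deep, 202 mm wide, 9 mm thick) along the guard's front edge, 152 mm from the hinge line; moves with the guard
- start_top (a point): top centre of the green start button, 22 mm across, on the panel 90 mm behind the stop, 178 mm above the worktop. Not to be pressed
- start (a joint): how far the green start button is pressed, m: 0 out, 0.005 fully in
- canister: cream canister with dark red stripes and a red knob, 125 mm across, 171 mm high, right of the machine. Origin: centre of its foot. Leave alone
- spice_jar: spice jar with a green cap, 46 mm across, 106 mm high, close to the machine's right side. Origin: centre of its foot. Leave alone
- jam: glass jar with a red lid, 65 mm across, 86 mm high, right of the spice jar. Origin: centre of its foot. Leave alone
- tin: black square tin, 68 x 68 x 124 mm, left of the machine. Origin: centre of its foot. Leave alone
- egg_timer: red and cream kitchen timer, 60 mm across, 46 mm high, beside the machine's left side (another like it stands at the far back left). Origin: centre of its foot. Leave alone
- cup: small cream china cup, 54 mm across, 34 mm high, left of the timer. Origin: centre of its foot. Leave alone

How it is judged:
On the way, in this order (a step that is already met when the one before it is completed fails the run):
1. the stop button is latched in with nothing touching it, the guard still up (value of joint stop_press above 0.006 m and contact force between each of the arm, the fingers and stop_press below 0.2 N and value of joint guard above 0.3 rad), for 0.2 s.
2. the guard is shut while the stop is latched in (value of joint guard below 0.035 rad and value of joint stop_press above 0.006 m), for 0.2 s.
3. the stop button is out again, the guard shut (value of joint stop_press below 0.0012 m and value of joint guard below 0.035 rad), for 0.2 s.
At the end, for the whole second after the job is handed in: the stop button is fully out (within 1.2 mm) and turned back to its rest (within 0.06 rad), the guard is shut (within 0.035 rad) and the start button is out (all of step 3 and value of joint stop_twist below 0.06 rad and value of joint start below 0.001 m); the robot touches nothing.
It fails at once if the green start button is pressed (3 mm) (value of joint start above 0.003 m).
It fails at once if the red button is gripped: both faces of its ridge pressed at the same end (1 N each), or the fingers down round the cap on its axis ((contact force between the fingers and stop_twist_c2 above 1 N and contact force between the fingers and stop_twist_c3 above 1 N) or (contact force between the fingers and stop_twist_c4 above 1 N and contact force between the fingers and stop_twist_c5 above 1 N) or (horizontal distance between the grasp point and stop_head below 0.012 m and z of the grasp point in the frame of stop_head below 0.003 m)).
It fails at once if the guard is held from underneath (1 N on its underside) (contact force between the fingers and guard_c1 above 1 N).
It fails at once if the order is broken: the guard is pushed down (below 0.3 rad) with the stop button not in, or the button is twisted (0.4 rad) before the guard is shut ((value of joint guard below 0.3 rad and not (value of joint guard below 0.035 rad) and value of joint stop_press below 0.005 m) or (value of joint stop_twist above 0.4 rad and not (value of joint guard below 0.035 rad))).
It fails at once if one of the things round the machine is lifted or shifted (more than 15 mm) (distance of any of canister, spice_jar, tin, egg_timer, cup, jam from where it was at the start of the episode above 0.015 m).
It also fails if it takes over 67 s, if anything falls off the work surface, if the arm or the gripper's body presses on something with over 40 N, if the wrist force passes 120 N, or if a joint passes its speed limit or range.

ROBOT

A 7-joint arm with a two-finger parallel gripper is mounted at the origin on a cart in front of the work surface, level with it; the furniture and walls round the work are solid. World frame = base frame: x ahead of the robot, y to its left, z up, the work surface at z = 0. Lengths are in m, angles in rad, forces in N, time in s.
With the tool pointing down it reaches from about 0.425 to 0.875 m from the base axis. Payload 4.7 kg.
Tool frame: the origin (TCP) lies at the very end of the fingers, on their centre line; the grasp point (between the pads) lies robot.hold_point_z behind it (robot.hold_point_z is the distance from the TCP to the grasp point, in m); z points along the fingers, y is the line along which they close (so a half turn about z gives the same grasp; the last joint's range is limited). The gripper opens to 87 mm and grips with 3 to 60 N. Pads are 19 mm wide; open, the fingers measure 117 mm over their backs; the gripper's body (75 mm by 190 mm) begins 51 mm behind the grasp point.
Start: joints at [-1.19, 0.321, -0.07, 1.45, 0.023, 1.371, -0.057], TCP at [0.233, 0.607, 0.187] pointing down, gripper open.
Joint ranges: [-2.86, 2.86], [-0.3, 2.09], [-1.38, 1.24], [0.06, 2.45], [-1.56, 4.7], [0.09, 2.05], [-2.69, 2.69]. Speed limits (rad/s): [2.57, 2.57, 3.14, 3.14, 3.14, 3.14, 3.14].

INTERFACE

Orientations are given as a 3x3 rotation matrix whose columns are the frame's x, y, z axes.
In Python, from bench import robot, cams gives the robot as it stands.
- The arm moves only by the tool play_rows, never from a script. Its arguments are lists of equal length, an entry for each row: "slide": the shift along the tool's x, y, z in m, a list of three; "rotation": the turn, a rotation vector about the tool's x, y, z in rad, a list of three; "claw": the closure, from 0 (fully open) to 1 (shut). In form: {"slide": [[dx, dy, dz], ...], "rotation": [[ax, ay, az], ...], "claw": [claw, ...]}. A call has 1 to 12 rows; each row is the pose to reach, as a shift and turn from the pose commanded when the call began, along the tool's axes at that moment; what a row does not reach only later rows make up. A row lasts 1/10 s, in which the tool goes at most 50 mm and 8.59 degrees, less where a joint would pass 70% of its speed; a pose out of reach is approached as far as the arm can. A call with a gripper value outside its range is refused whole. The fingers move at their own pace and stop on an object; "grip_force" is the grip in N (left out, the last holds). Time passes only in rows, so rows that repeat a pose let the fingers close. It gives the time, the measured TCP pose, the force, the opening and the grip force at its end, in the units of the state.
- robot.get_obs(): the state, without advancing time (a new reading comes with each control period).
- cams.camera(name): name is "scene" or "top"; returns a dict with "img" (420x560x3 uint8, red, green, blue), "mtx" (3x3 intrinsics, pixels), "R" (3x3) and "t" (3): a world point X has camera coordinates R X + t. Camera axes: x right, y down, z forward; pixel columns grow to the right and rows downward; lengths in m; the calibration is good to about 2 mm. A picture is of the moment at which its call begins. There is no depth.
- robot.finish_job(): hands the job in; it is judged then, once.
The state is a dict: "t": time; "joint_pos": joint angles; "joint_velocities": joint speeds; "joint_torque": joint torques, N m; "eef_pos": TCP position; "tcp_rot": TCP orientation; "ft_force": force on the tool from outside, world axes, zero at the start; "ft_torque": the same for the moment, N m; "width": finger opening in m; "gripper_force": force on a finger pad.
Only numpy, scipy, OpenCV 4.12 (cv2) and the standard library are available. Lean on these libraries where they do the work, as an engineer would, in place of code of your own. Each camera call takes 0.05 s, during which the arm holds its last target. There are 200 camera calls.

## Working session

There is one attempt and no reset: what is moved stays moved. The work goes in short steps, Python scripts to look and compute and a tool call to move; the robot and the scene stay as the last step left them, time stands still between calls to the robot, and variables do not carry over. Pictures are saved under pics/ and viewed, at most 10 in all, crops included, and the job is handed in when it is done.

Besides the shell and the picture viewer there is one more tool, called after "Emit:" by a JSON object that holds its "op" and its "data". play_rows: Moves the arm, as the interface text tells. Its arguments: {"type":"object","properties":{"slide":{"type":"array"},"rotation":{"type":"array"},"claw":{"type":"array"},"grip_force":{"type":"number"}},"required":["slide","rotation","claw"]}

```bash
ls; mkdir -p pics; python3 - <<'E'
from bench import robot,cams
import cv2,numpy as np
np.set_printoptions(precision=4,suppress=True)
for n in("scene","top"):
    c=cams.camera(n);cv2.imwrite(f"pics/{n}0.png",c["img"][:,:,::-1]);np.savez(n+"0.npz",**c);print(n,c["mtx"],c["R"],c["t"])
o=robot.get_obs();print(o,robot.hold_point_z)
E
```

```text
pics
scene [[475.9397   0.     285.2405]
 [  0.     475.9397 206.9358]
 [  0.       0.       1.    ]] [[ 0.5976 -0.8017 -0.0141]
 [-0.5468 -0.3946 -0.7385]
 [ 0.5865  0.449  -0.6741]] [-0.3025  0.3973  1.2976]
top [[531.8228   0.     279.6299]
 [  0.     531.8228 220.3098]
 [  0.       0.       1.    ]] [[-0.0191 -0.9998  0.0069]
 [-0.9948  0.0183 -0.1001]
 [ 0.1    -0.0088 -0.9949]] [0.0213 0.5004 1.4442]
{'t': 0.1, 'joint_pos': array([-1.1899,  0.3217, -0.0701,  1.4516,  0.0226,  1.3708, -0.0569]), 'joint_velocities': array([-0.0007, -0.0025, -0.001 , -0.0033,  0.0018, -0.0005, -0.0007]), 'joint_torque': array([ -0.0001, -49.2574,  -0.4057, -31.3398,  -0.0643,   0.0396,
         0.0001]), 'eef_pos': array([0.2329, 0.6062, 0.1864]), 'tcp_rot': array([[-0.9335,  0.3586, -0.0006],
       [ 0.3586,  0.9335, -0.0016],
       [-0.0001, -0.0017, -1.    ]]), 'ft_force': array([ 0.0509, -0.427 , -0.5579]), 'ft_torque': array([-0.0194, -0.0167, -0.0164]), 'gripper_force': 0.0, 'width': 0.08730548058397385} 0.0187
```

View pics/scene0.png

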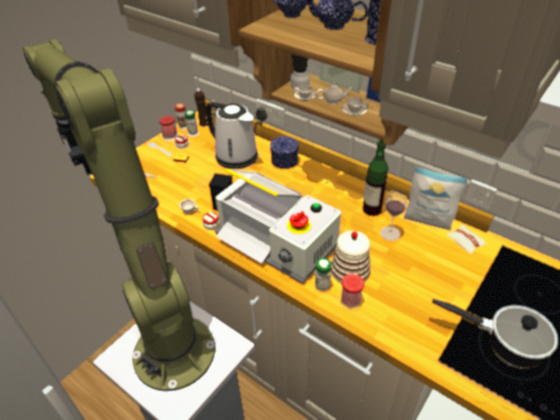

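View pics/top0.png

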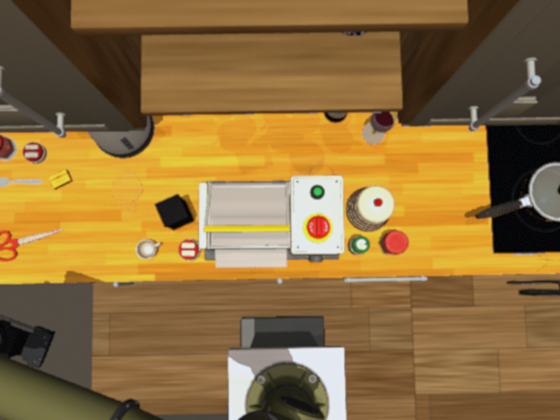

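The scene picture shows the machine with its red button at about (299,220) and the guard up. In the top picture the red button is at (318,228), the green one at (317,191), the yellow bar at row 229 (columns 205–291) and the panel at columns 291–343. I'll measure these next.

```bash
cat > h.py <<'E'
import cv2,numpy as np
np.set_printoptions(precision=4,suppress=True)
def ray(c,p):
    d=c["R"].T@np.linalg.solve(c["mtx"],np.array([p[0],p[1],1.]));return -c["R"].T@c["t"],d
def onz(c,p,z):
    o,d=ray(c,p);return o+d*(z-o[2])/d[2]
def tri(c1,p1,c2,p2):
    (a,u),(b,v)=ray(c1,p1),ray(c2,p2);s=np.linalg.lstsq(np.c_[u,-v],b-a,rcond=None)[0]
    return (a+s[0]*u+b+s[1]*v)/2,np.linalg.norm(a+s[0]*u-b-s[1]*v)
def proj(c,X):
    q=c["mtx"]@(c["R"]@np.array(X)+c["t"]);return q[:2]/q[2]
def blobs(img,kind,box,amin=8):
    H=cv2.cvtColor(img,cv2.COLOR_RGB2HSV).astype(int);h,s,v=H[...,0],H[...,1],H[...,2]
    m={'red':((h<6)|(h>172))&(s>170)&(v>110),'yel':(h>24)&(h<34)&(s>170)&(v>130),'grn':(h>45)&(h<85)&(s>100)&(v>40)}[kind]
    M=np.zeros(m.shape,np.uint8);x0,y0,x1,y1=box;M[y0:y1,x0:x1]=m[y0:y1,x0:x1]
    n,l,st,ce=cv2.connectedComponentsWithStats(M)
    return [(st[i][:5],ce[i],cv2.minAreaRect(np.argwhere(l==i)[:,::-1].astype(np.float32))) for i in range(1,n) if st[i][4]>=amin]
E
python3 - <<'E'
from h import *
T=dict(np.load("top0.npz"));S=dict(np.load("scene0.npz"))
for n,c,b in(("T",T,(195,170,350,270)),("S",S,(210,160,345,280))):
    for k in('red','yel','grn'):
        for x in blobs(c["img"],k,b): print(n,k,*x)
t=T["img"][165:275,140:420];s=S["img"][150:310,170:390]
cv2.imwrite("pics/ct.png",cv2.resize(t[:,:,::-1],None,fx=2.85,fy=2.85,interpolation=cv2.INTER_CUBIC))
cv2.imwrite("pics/cs.png",cv2.resize(s[:,:,::-1],None,fx=3.6,fy=3.6,interpolation=cv2.INTER_CUBIC))
E
```

```text
T red [308 217  21  21 273] [317.956  226.8059] ((318.0, 227.0), (20.0, 20.0), 90.0)
T red [195 244   3  11  25] [195.88 249.04] ((196.0, 249.0), (10.0, 2.0), 90.0)
T yel [304 214  28  28 143] [314.8252 230.2098] ((317.2500305175781, 227.75003051757812), (26.870054244995117, 26.16295051574707), 45.0)
T yel [205 226  85   6 344] [246.0814 228.4709] ((247.0, 228.5), (5.0, 84.0), 90.0)
T yel [195 259  10   3  23] [199.1304 259.9565] ((199.5, 260.0), (9.0, 2.0), 0.0)
T grn [313 187  10   9  76] [317.3816 191.    ] ((317.5, 191.0), (8.0, 9.0), 90.0)
S red [290 212  18  16 165] [298.5273 219.9636] ((298.8902587890625, 219.98780822753906), (13.274770736694336, 14.836507797241211), 51.34019470214844)
S red [210 218   8   6  18] [214.1111 220.5556] ((213.75003051757812, 220.75003051757812), (2.1213202476501465, 8.485280990600586), 45.0)
S yel [210 160   6   4  15] [212.6    161.0667] ((212.70001220703125, 160.90000915527344), (5.692099571228027, 2.5298221111297607), 18.43494987487793)
S yel [210 167   7   6  24] [211.8333 169.7083] ((213.0, 169.5), (6.0, 5.0), 0.0)
S yel [225 168  52  27 130] [248.7538 180.7385] ((250.8999786376953, 181.20001220703125), (56.34891891479492, 4.0249223709106445), 26.56505012512207)
S yel [295 168   5   2   9] [297.2222 168.5556] ((297.0, 168.5), (1.0, 4.0), 90.0)
S yel [322 180  11   8  42] [327.0714 183.5952] ((327.2758483886719, 183.3103485107422), (11.513111114501953, 4.456687927246094), 21.801410675048828)
S yel [288 222  23  12 103] [298.1262 228.4854] ((299.0, 227.5), (22.0, 11.0), 0.0)
S yel [210 231   5   5  17] [212.0588 232.8235] ((212.15382385253906, 232.7692108154297), (5.547001838684082, 2.773500919342041), 33.6900634765625)
S grn [312 203   8   6  35] [315.7714 205.7714] ((315.5, 205.5), (5.0, 7.0), 90.0)
S grn [316 259  15  14  96] [322.3542 267.2812] ((322.4358215332031, 266.3807678222656), (14.846308708190918, 12.16439437866211), 16.699243545532227)
```

View pics/ct.png

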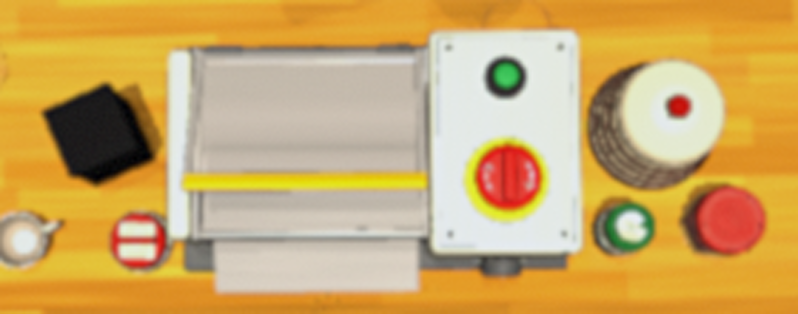

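View pics/cs.png

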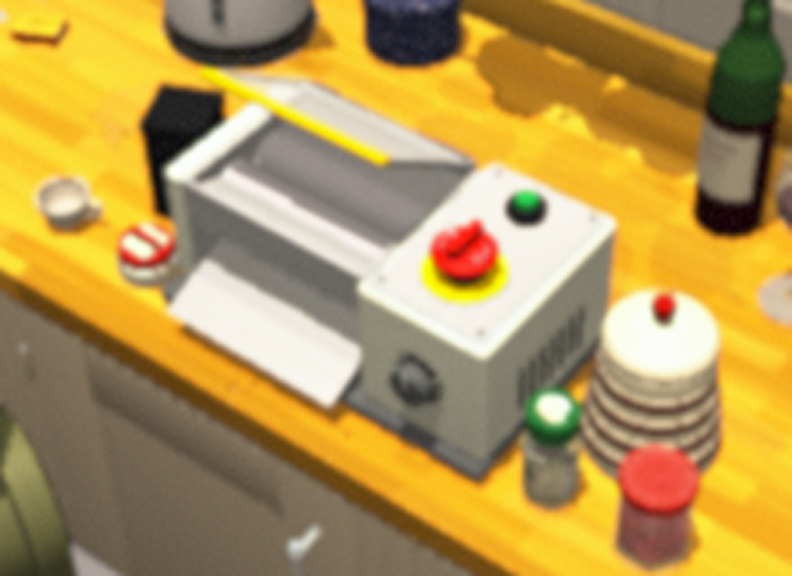

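The crops show the panel corners, the ridge running front to back with twist arrows, the raised yellow bar from crop (183,182) to (427,182), and the green button well behind the red one.

```bash
python3 - <<'E'
from h import *
T=dict(np.load("top0.npz"));S=dict(np.load("scene0.npz"))
ct=lambda x,y:(140+x/2.85-.3,165+y/2.85-.3); cs=lambda x,y:(170+x/3.6-.3,150+y/3.6-.3)
for p in((430,31),(580,33),(577,254),(430,252)): print("corner",onz(T,ct(*p),.16))
cap=onz(T,(318,227),.192); grn=onz(T,(317.4,191),.178)
print("cap T",cap,"grn T",grn,"yaw",np.arctan2(*(grn-cap)[[1,0]]))
print("cap S",onz(S,(298.9,219.9),.196),"grn S",onz(S,(315.7,205.7),.176))
for a,b in(((183,182),(203,70)),((427,182),(388,161))): print("bar",tri(T,ct(*a),S,cs(*b)))
yaw=np.arctan2(*(grn-cap)[[1,0]])
R=np.array([[np.cos(yaw),-np.sin(yaw)],[np.sin(yaw),np.cos(yaw)]])
for dz in(0,.02,.04,.06,.08,.1): print(dz,onz(T,ct(305,182),.16+dz))
E
```

```text
corner [ 0.6003 -0.0168  0.16  ]
corner [ 0.5961 -0.1499  0.16  ]
corner [ 0.4003 -0.1412  0.16  ]
corner [ 0.4044 -0.0126  0.16  ]
cap T [ 0.4657 -0.0801  0.192 ] grn T [ 0.5569 -0.0821  0.178 ] yaw -0.022074246101473027
cap S [ 0.4574 -0.0898  0.196 ] grn S [ 0.556  -0.0832  0.176 ]
bar (array([0.4611, 0.1908, 0.2542]), np.float64(0.0015003453915634274))
bar (array([ 0.459 , -0.0097,  0.2528]), np.float64(0.0026425772898172584))
0 [0.4679 0.0958 0.16  ]
0.02 [0.4662 0.0948 0.18  ]
0.04 [0.4645 0.0937 0.2   ]
0.06 [0.4627 0.0926 0.22  ]
0.08 [0.461  0.0916 0.24  ]
0.1 [0.4593 0.0905 0.26  ]
```

Emit:
{"op": "play_rows", "data": {"slide": [[0,0,-0.05],[0,0,-0.1],[-0.03,-0.02,-0.144],[-0.25,-0.18,-0.144],[-0.25,-0.18,-0.144],[-0.25,-0.18,-0.144],[-0.25,-0.18,-0.144],[-0.25,-0.18,-0.144],[-0.25,-0.18,-0.144],[-0.25,-0.18,-0.144]], "rotation": [[0,0,0],[0,0,0],[0,0,0],[0,0,-0.1],[0,0,-0.2],[0,0,-0.3],[0,0,-0.345],[0,0,-0.345],[0,0,-0.345],[0,0,-0.345]], "claw": [1,1,1,1,1,1,1,1,1,1]}}

```text
t: 1.1
eef_pos: [0.4054, 0.3441, 0.3316]
tcp_rot: [[-1.0, 0.031, 0.001], [0.031, 1.0, -0.001], [-0.002, -0.001, -1.0]]
ft_force: [0.3, 0.1, 0.8]
width: 0.0151
gripper_force: 0.0
```

Emit:
{"op": "play_rows", "data": {"slide": [[-0.073,-0.423,0],[-0.073,-0.423,0],[-0.073,-0.423,0],[-0.073,-0.423,0],[-0.073,-0.423,0],[-0.073,-0.423,0],[-0.073,-0.423,0],[-0.073,-0.423,0],[-0.073,-0.423,0],[-0.073,-0.423,0],[-0.073,-0.423,0.05],[-0.073,-0.423,0.08]], "rotation": [[0,0,0],[0,0,0],[0,0,0],[0,0,0],[0,0,0],[0,0,0],[0,0,0],[0,0,0],[0,0,0],[0,0,0],[0,0,0],[0,0,0]], "claw": [1,1,1,1,1,1,1,1,1,1,1,1]}}

```text
t: 2.3
eef_pos: [0.4652, -0.0733, 0.249]
tcp_rot: [[-1.0, 0.02, -0.001], [0.02, 1.0, 0.001], [0.001, 0.001, -1.0]]
ft_force: [-0.6, 0.7, -0.8]
width: 0.0008
gripper_force: 0.0
```

Emit:
{"op": "play_rows", "data": {"slide": [[0,-0.004,0.01],[0,-0.006,0.015],[0,-0.006,0.02]], "rotation": [[0,0,0],[0,0,0],[0,0,0]], "claw": [1,1,1]}}

```text
t: 2.6
eef_pos: [0.4666, -0.0812, 0.2324]
tcp_rot: [[-1.0, 0.021, 0.002], [0.021, 1.0, 0.0], [-0.002, 0.0, -1.0]]
ft_force: [0.1, -0.2, 0.8]
width: 0.0001
gripper_force: 0.0
```

```bash
python3 - <<'E'
from h import *
from bench import cams,robot
o=robot.get_obs();print(o["eef_pos"],o["ft_force"])
P=[]
for n in("scene","top"):
    c=cams.camera(n);u,v=proj(c,o["eef_pos"]).astype(int);print(n,u,v)
    P.append(cv2.resize(c["img"][max(v-50,0):v+50,u-50:u+50,::-1],(400,400),interpolation=cv2.INTER_CUBIC))
cv2.imwrite("pics/a.png",np.hstack(P))
E
```

```text
[ 0.4666 -0.0812  0.2324] [ 0.1133 -0.2239  0.7982]
scene 298 207
top 319 225
```

View pics/a.png

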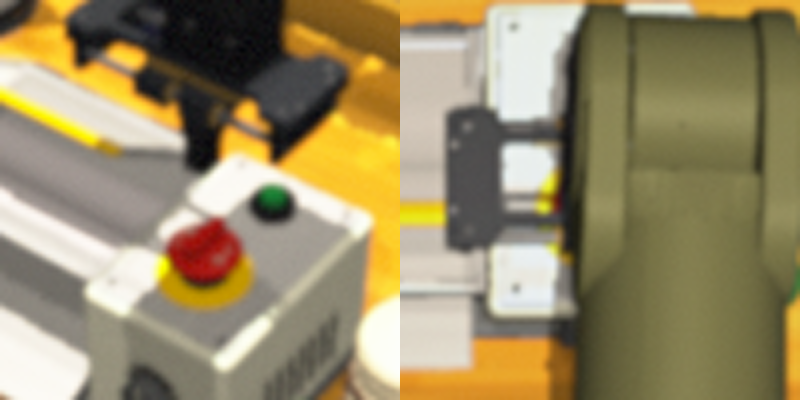

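The picture shows the closed fingertips above the cap in both views, with the body clear of the guard bar.

Emit:
{"op": "play_rows", "data": {"slide": [[0,0,0.012],[0,0,0.02],[0,0,0.024],[0,0,0.027],[0,0,0.03],[0,0,0.032],[0,0,0.033],[0,0,0.033]], "rotation": [[0,0,0],[0,0,0],[0,0,0],[0,0,0],[0,0,0],[0,0,0],[0,0,0],[0,0,0]], "claw": [1,1,1,1,1,1,1,1]}}

```text
t: 3.5
eef_pos: [0.4656, -0.0814, 0.1983]
tcp_rot: [[-1.0, 0.022, 0.0], [0.022, 1.0, 0.0], [-0.0, 0.0, -1.0]]
ft_force: [-0.4, -0.1, 0.2]
width: 0.0005
gripper_force: 0.0
```

Emit:
{"op": "play_rows", "data": {"slide": [[0,0,0.001],[0,0,0.002],[0,0,0.002]], "rotation": [[0,0,0],[0,0,0],[0,0,0]], "claw": [1,1,1]}}

```text
t: 3.8
eef_pos: [0.4655, -0.0814, 0.1963]
tcp_rot: [[-1.0, 0.022, -0.0], [0.022, 1.0, 0.0], [0.0, 0.0, -1.0]]
ft_force: [0.4, -0.8, -0.7]
width: 0.0005
gripper_force: 0.0
```

```bash
python3 - <<'E'
from h import *
from bench import cams,robot
o=robot.get_obs();print(o["eef_pos"],o["ft_force"])
c=cams.camera("scene");u,v=298,222
cv2.imwrite("pics/b.png",cv2.resize(c["img"][v-40:v+40,u-50:u+50,::-1],(750,600),interpolation=cv2.INTER_CUBIC))
E
```

```text
[ 0.4655 -0.0814  0.1963] [ 0.4323 -0.7742 -0.656 ]
```

View pics/b.png

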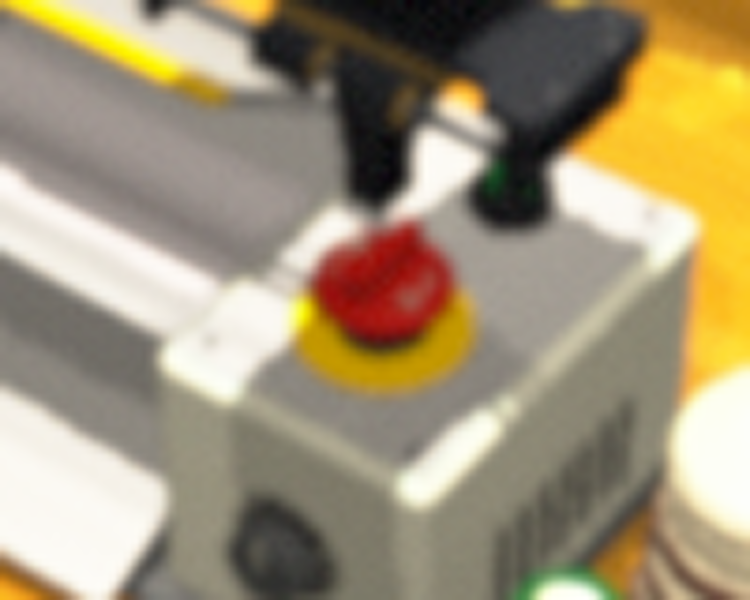

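The fingertip appears at about pixel (298,209), behind and above the cap, with no contact force, so the tip is not where it should be. I'll compare against the calibration.

```bash
python3 - <<'E'
from h import *
from bench import cams,robot
o=robot.get_obs();T=cams.camera("top");S=cams.camera("scene")
for k,c in(("top0",T),("scene0",S)):
    a=np.load(k+".npz");print(k,abs(a["R"]-c["R"]).max(),abs(a["t"]-c["t"]).max())
e=o["eef_pos"];print("tip->S",proj(S,e),"cap S",proj(S,[.4657,-.0801,.206]),"tip seen (298,208.7)")
for z in(.196,.206,.214,.22): print(z,onz(S,(298,208.5),z))
for z in(.29,.30,.31,.32): print("block",z,onz(T,(287,219.5),z))
t=T["img"][170:290,240:400,::-1]
s=S["img"][160:240,230:350,::-1]
cv2.imwrite("pics/c.png",np.vstack([cv2.resize(t,(400,300),interpolation=cv2.INTER_CUBIC),cv2.resize(s,(400,267),interpolation=cv2.INTER_CUBIC)]))
E
```

```text
top0 0.0 0.0
scene0 0.0 0.0
tip->S [298.2061 217.0861] cap S [297.8837 214.5031] tip seen (298,208.7)
0.196 [ 0.4959 -0.0589  0.196 ]
0.206 [ 0.4871 -0.0652  0.206 ]
0.214 [ 0.48   -0.0703  0.214 ]
0.22 [ 0.4746 -0.0741  0.22  ]
block 0.29 [ 0.4756 -0.0025  0.29  ]
block 0.3 [ 0.4746 -0.0022  0.3   ]
block 0.31 [ 0.4736 -0.002   0.31  ]
block 0.32 [ 0.4725 -0.0018  0.32  ]
```

View pics/c.png

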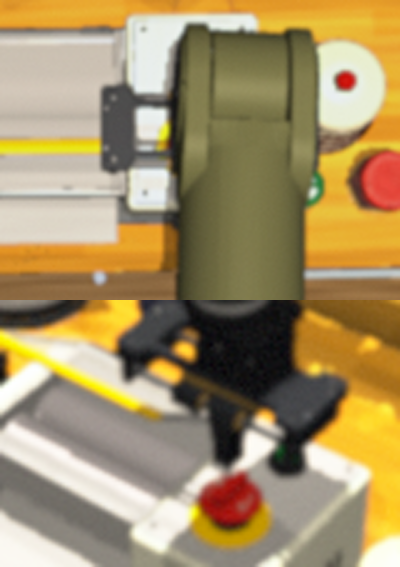

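The cameras put the body's y where it is reported, but the fingertip looks about 25 mm higher than the reported TCP and there is no contact. I'll go down in small steps and watch the force.

Emit:
{"op": "play_rows", "data": {"slide": [[0,0,0.002],[0,0,0.004],[0,0,0.006],[0,0,0.006]], "rotation": [[0,0,0],[0,0,0],[0,0,0],[0,0,0]], "claw": [1,1,1,1]}}

```text
t: 4.35
eef_pos: [0.4653, -0.0814, 0.1899]
tcp_rot: [[-1.0, 0.022, -0.001], [0.022, 1.0, -0.0], [0.001, -0.0, -1.0]]
ft_force: [0.1, -0.3, -0.0]
width: 0.0005
gripper_force: 0.0
```

```bash
python3 - <<'E'
from h import *
from bench import cams,robot
S=cams.camera("scene");T=cams.camera("top")
for c,n,b in((S,"S",(275,200,325,240)),(T,"T",(300,210,335,245))):
  for k in("red","yel"):
    for x in blobs(c["img"],k,b): print(n,k,x[0],x[1])
# joints -> predicted base pixel and body end check
for z in(.25,.26,.27,.28,.29,.3): print(z,proj(S,[.4655-.037,.014,z]),proj(S,[.4655+.037,.014,z]))
E
```

```text
S red [290 212  18  15 170] [298.9176 219.5588]
T yel [304 219   4   8  21] [305.7143 222.8571]
0.25 [264.2321 197.6363] [279.5879 184.4527]
0.26 [264.081  195.0438] [279.5141 181.8768]
0.27 [263.9283 192.4258] [279.4396 179.2764]
0.28 [263.7742 189.782 ] [279.3644 176.6511]
0.29 [263.6185 187.112 ] [279.2884 174.0005]
0.3 [263.4613 184.4154] [279.2117 171.3244]
```

Emit:
{"op": "play_rows", "data": {"slide": [[0,0,0.002],[0,0,0.004],[0,0,0.006],[0,0,0.008],[0,0,0.008]], "rotation": [[0,0,0],[0,0,0],[0,0,0],[0,0,0],[0,0,0]], "claw": [1,1,1,1,1]}}

```text
t: 4.95
eef_pos: [0.4653, -0.0814, 0.182]
tcp_rot: [[-1.0, 0.022, -0.001], [0.022, 1.0, -0.0], [0.001, -0.0, -1.0]]
ft_force: [0.7, 0.6, -0.5]
width: 0.0006
gripper_force: 0.0
```

```bash
python3 - <<'E'
from h import *
from bench import cams,robot
c=cams.camera("scene")
cv2.imwrite("pics/d.png",cv2.resize(c["img"][160:244,240:352,::-1],(800,600),interpolation=cv2.INTER_CUBIC))
o=robot.get_obs();print(o["joint_pos"],o["joint_torque"],proj(c,o["eef_pos"]))
print("button top px",proj(c,[.4657,-.0801,.206]),"ridge ends",proj(c,[.4877,-.0806,.206]),proj(c,[.4437,-.0796,.206]))
E
```

```text
[-0.4972 -0.0881  0.5866  1.8985  0.0503  1.3171  1.6239] [ -0.0018 -20.3096  -1.5447 -30.7034   0.0495   0.0698   0.0018] [298.1672 220.5741]
button top px [297.8837 214.5031] ridge ends [302.3478 210.4372] [293.3378 218.6435]
```

View pics/d.png

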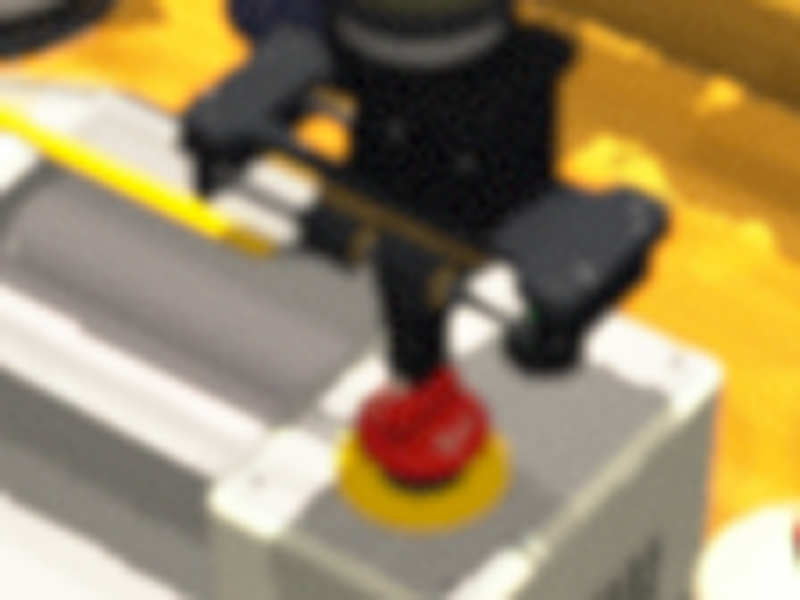

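The fingertip is now at about pixel (298,212), right at the ridge top near (301,212). So the real tip sits roughly 28 mm above the reported z. I'll keep descending on force.

Emit:
{"op": "play_rows", "data": {"slide": [[0,0,0.002],[0,0,0.004],[0,0,0.006],[0,0,0.007],[0,0,0.007]], "rotation": [[0,0,0],[0,0,0],[0,0,0],[0,0,0],[0,0,0]], "claw": [1,1,1,1,1]}}

```text
t: 5.5
eef_pos: [0.4654, -0.0814, 0.1751]
tcp_rot: [[-1.0, 0.022, -0.0], [0.022, 1.0, 0.0], [0.0, -0.0, -1.0]]
ft_force: [0.0, -0.0, 0.3]
width: 0.0002
gripper_force: 0.0
```

Emit:
{"op": "play_rows", "data": {"slide": [[0,0,0.002],[0,0,0.004],[0,0,0.005],[0,0,0.005]], "rotation": [[0,0,0],[0,0,0],[0,0,0],[0,0,0]], "claw": [1,1,1,1]}}

```text
t: 5.9
eef_pos: [0.4658, -0.0814, 0.1711]
tcp_rot: [[-1.0, 0.022, 0.001], [0.022, 1.0, 0.0], [-0.001, 0.0, -1.0]]
ft_force: [-2.0, -0.7, 5.5]
width: 0.0006
gripper_force: 2.6
```

```bash
python3 - <<'E'
from h import *
from bench import cams
c=cams.camera("scene")
for k in("red","yel"):
    for x in blobs(c["img"],k,(275,195,325,240)): print(k,x[0],x[1])
# columns 292..306: darkness profile upward of the cap
g=cv2.cvtColor(c["img"],cv2.COLOR_RGB2HSV)
for r in range(200,222,1): print(r,[f"{c['img'][r,x,0]}/{c['img'][r,x,1]}" for x in range(290,310,2)])
E
```

```text
red [291 214  17  13 138] [298.529  220.5217]
200 ['106/95', '67/62', '27/24', '29/32', '31/34', '43/41', '68/55', '54/45', '104/93', '192/182']
201 ['119/113', '77/76', '26/28', '30/29', '31/32', '56/46', '88/72', '65/57', '154/146', '242/236']
202 ['132/129', '88/85', '24/24', '26/25', '26/25', '66/55', '86/72', '82/78', '196/188', '252/248']
203 ['140/135', '103/101', '31/30', '26/24', '27/25', '70/56', '82/71', '84/83', '197/190', '251/248']
204 ['143/137', '112/109', '33/34', '23/23', '25/25', '68/54', '75/63', '83/82', '158/153', '235/230']
205 ['141/134', '118/113', '45/42', '27/25', '25/23', '56/45', '66/58', '124/119', '136/131', '187/181']
206 ['139/134', '124/119', '52/50', '21/19', '18/19', '36/33', '74/68', '194/185', '180/175', '143/138']
207 ['143/136', '136/130', '65/62', '20/22', '18/15', '20/16', '91/87', '234/228', '218/210', '134/129']
208 ['146/141', '154/149', '81/77', '21/17', '9/12', '6/9', '100/96', '232/227', '210/203', '148/142']
209 ['156/151', '180/174', '92/89', '19/17', '20/18', '14/16', '90/86', '200/193', '182/176', '163/156']
210 ['194/188', '221/212
[... 546 characters left out ...]
6/22', '35/14', '68/15', '115/18', '151/42', '160/101', '163/149']
216 ['205/167', '162/73', '138/36', '119/24', '73/15', '98/16', '136/21', '157/26', '157/66', '159/132']
217 ['180/127', '156/56', '149/24', '144/13', '108/17', '122/17', '149/15', '159/32', '156/45', '158/114']
218 ['166/95', '153/47', '149/21', '153/21', '124/13', '138/19', '159/23', '160/49', '154/42', '159/103']
219 ['158/73', '146/25', '138/16', '143/21', '131/21', '152/21', '163/37', '166/73', '156/41', '162/97']
220 ['155/64', '148/17', '131/21', '130/19', '141/20', '156/26', '166/65', '173/93', '161/41', '168/97']
221 ['153/71', '151/17', '133/18', '133/19', '151/18', '161/40', '168/85', '175/92', '160/30', '177/107']
```

Contact at 5.5 N on the ridge top, so the tip is about 34 mm above the reported TCP. Now pressing.

Emit:
{"op": "play_rows", "data": {"slide": [[0,0,0.002],[0,0,0.004],[0,0,0.006],[0,0,0.007],[0,0,0.007]], "rotation": [[0,0,0],[0,0,0],[0,0,0],[0,0,0],[0,0,0]], "claw": [1,1,1,1,1]}}

```text
t: 6.45
eef_pos: [0.4659, -0.0814, 0.1644]
tcp_rot: [[-1.0, 0.022, 0.001], [0.022, 1.0, 0.0], [-0.001, 0.0, -1.0]]
ft_force: [-2.6, -0.2, 6.9]
width: 0.0006
gripper_force: 3.3
```

Emit:
{"op": "play_rows", "data": {"slide": [[0,0,0.001],[0,0,0.002],[0,0,0.003],[0,0,0.004],[0,0,0.004]], "rotation": [[0,0,0],[0,0,0],[0,0,0],[0,0,0],[0,0,0]], "claw": [1,1,1,1,1]}}

```text
t: 6.95
eef_pos: [0.4662, -0.0814, 0.1625]
tcp_rot: [[-1.0, 0.022, 0.002], [0.022, 1.0, 0.001], [-0.002, 0.001, -1.0]]
ft_force: [-6.7, 1.1, 18.1]
width: 0.0006
gripper_force: 9.3
```

Hard stop reached at 18 N with z=.1625. I'll lift off and check the latch by image numbers.

Emit:
{"op": "play_rows", "data": {"slide": [[0,0,-0.005],[0,0,-0.015],[0,0,-0.04],[0,0,-0.08],[0,0,-0.12],[0,0,-0.12]], "rotation": [[0,0,0],[0,0,0],[0,0,0],[0,0,0],[0,0,0],[0,0,0]], "claw": [1,1,1,1,1,1]}}

```text
t: 7.55
eef_pos: [0.4685, -0.0817, 0.2848]
tcp_rot: [[-1.0, 0.022, 0.009], [0.022, 1.0, 0.001], [-0.009, 0.001, -1.0]]
ft_force: [-0.6, -0.7, 0.0]
width: 0.0004
gripper_force: 0.0
```

```bash
python3 - <<'E'
from h import *
from bench import cams
c=cams.camera("scene");S=dict(np.load("scene0.npz"))
for C in(S,c):
  for k in("red","yel"):
    for x in blobs(C["img"],k,(275,195,325,240)): print(k,x[0],x[1])
  r=cv2.cvtColor(C["img"],cv2.COLOR_RGB2HSV).astype(int)
  m=((r[...,0]<7)|(r[...,0]>172))&(r[...,1]>140)&(r[...,2]>60);m=m[200:240,280:320];print("red rows",np.where(m.any(1))[0][[0,-1]]+200,m.sum(),np.argwhere(m).mean(0)+[200,280])
for X in([.4657,-.0801,.206],[.4657,-.0801,.199]):print(proj(c,X))
E
```

```text
red [290 212  18  16 165] [298.5273 219.9636]
yel [288 222  23  12 103] [298.1262 228.4854]
red rows [212 227] 195 [219.7487 298.7436]
red [291 214  16  14 139] [298.5755 221.1583]
yel [288 222   2   6  10] [288.5 224.5]
red rows [214 227] 168 [220.8333 298.8274]
[297.8837 214.5031]
[297.8746 216.2343]
```

The cap sits about 2 px lower than before, matching a latched button. Moving over the guard's yellow bar.

Emit:
{"op": "play_rows", "data": {"slide": [[0.014,0.172,0],[0.014,0.172,0],[0.014,0.172,0],[0.014,0.172,0],[0.014,0.172,0.02],[0.014,0.172,0.05],[0.014,0.172,0.05]], "rotation": [[0,0,0],[0,0,0],[0,0,0],[0,0,0],[0,0,0],[0,0,0],[0,0,0]], "claw": [1,1,1,1,1,1,1]}}

```text
t: 8.3
eef_pos: [0.4521, 0.0902, 0.2247]
tcp_rot: [[-1.0, 0.021, -0.008], [0.021, 1.0, -0.003], [0.008, -0.003, -1.0]]
ft_force: [-0.5, 0.4, 0.6]
width: 0.0003
gripper_force: 0.0
```

Emit:
{"op": "play_rows", "data": {"slide": [[0.001,0,0.01],[0.004,0,0.02],[0.008,0,0.03],[0.012,0,0.04],[0.015,0,0.05],[0.018,0,0.06],[0.02,0,0.07],[0.021,0,0.08],[0.021,0,0.088],[0.021,0,0.088]], "rotation": [[0,0,0],[0,0,0],[0,0,0],[0,0,0],[0,0,0],[0,0,0],[0,0,0],[0,0,0],[0,0,0],[0,0,0]], "claw": [1,1,1,1,1,1,1,1,1,1]}}

```text
t: 9.3
eef_pos: [0.4337, 0.091, 0.14]
tcp_rot: [[-1.0, 0.022, -0.002], [0.022, 1.0, -0.001], [0.002, -0.001, -1.0]]
ft_force: [-0.7, -0.6, 0.2]
width: 0.0006
gripper_force: 0.0
```

```bash
cat > g.py <<'E'
from h import *
from bench import cams,robot
o=robot.get_obs();print(o["eef_pos"],o["ft_force"])
for n,b in(("top",(195,215,350,262)),("scene",(200,165,325,245))):
    c=cams.camera(n)
    for k in("yel","red"):
        for x in blobs(c["img"],k,b,12): print(n,k,x[0],x[1])
    for X in([.429,.19,.164],[.429,-.011,.164],[.46,.19,.253],[.46,-.01,.253]): print(proj(c,X),end="")
    print()
    cv2.imwrite("pics/g_%s_%.1f.png"%(n,o["t"]),cv2.resize(c["img"][150:270,190:350,::-1],(800,600),interpolation=cv2.INTER_CUBIC))
E
python3 g.py; ls pics
```

```text
[0.4337 0.091  0.14  ] [-0.6658 -0.6228  0.1928]
top yel [304 215  28  27 145] [315.4828 229.6759]
top yel [345 232   5   4  12] [347.0833 233.4167]
top yel [195 259  10   3  26] [199.4615 260.0769]
top red [308 217  21  21 269] [317.829  227.0706]
top red [195 244   3  10  24] [195.9167 248.8333]
[208.9475 244.7098][289.7622 243.1962][204.0748 229.3025][290.0429 227.7144]
scene yel [200 165  14  14 156] [205.9359 170.5513]
scene yel [265 165  44  19 139] [285.7626 174.4173]
scene yel [294 167   7   4  21] [297.0476 168.9048]
scene yel [311 180  14  14  91] [318.3077 187.011 ]
scene yel [200 189   9  12  56] [204.1786 194.3036]
scene yel [232 198   9   5  18] [235.2778 200.4444]
scene yel [200 203  11  10  62] [203.6452 208.3226]
scene yel [200 219  16  17  57] [206.4912 229.0175]
scene yel [288 222  22  12  92] [298.3696 228.8804]
scene red [291 214  16  14 138] [298.529  221.2899]
scene red [204 218  14   6  30] [210.9333 221.    ]
[222.5305 196.5323][272.0757 222.209 ][226.3081 169.6902][277.3153 194.267 ]
a.png
b.png
c.png
cs.png
ct.png
d.png
g_scene_9.3.png
g_top_9.3.png
scene0.png
top0.png
```

The yellow bar is now near its shut line. I'll push the last few millimetres until the force rises.

Emit:
{"op": "play_rows", "data": {"slide": [[0,0,0.003],[0,0,0.006],[0,0,0.009],[0,0,0.011],[0,0,0.011]], "rotation": [[0,0,0],[0,0,0],[0,0,0],[0,0,0],[0,0,0]], "claw": [1,1,1,1,1]}}

```text
t: 9.9
eef_pos: [0.4341, 0.0912, 0.13]
tcp_rot: [[-1.0, 0.022, -0.0], [0.022, 1.0, -0.0], [0.0, -0.0, -1.0]]
ft_force: [0.4, 0.3, 1.0]
width: 0.0004
gripper_force: 0.0
```

Emit:
{"op": "play_rows", "data": {"slide": [[0,0,0.002],[0,0,0.004],[0,0,0.005],[0,0,0.006],[0,0,0.006]], "rotation": [[0,0,0],[0,0,0],[0,0,0],[0,0,0],[0,0,0]], "claw": [1,1,1,1,1]}}

```text
t: 10.4
eef_pos: [0.4344, 0.0914, 0.1292]
tcp_rot: [[-1.0, 0.022, -0.0], [0.022, 1.0, 0.002], [0.0, 0.002, -1.0]]
ft_force: [-13.0, -3.9, 31.3]
width: 0.0004
gripper_force: 15.9
```

The guard hit its stop at 31 N with z=.129, the shut height. Next I'll lift and go beside the ridge's back end on its left.

Emit:
{"op": "play_rows", "data": {"slide": [[0,0,-0.03],[0,0,-0.07],[-0.057,-0.136,-0.07],[-0.057,-0.136,-0.07],[-0.057,-0.136,-0.07],[-0.057,-0.136,-0.07],[-0.057,-0.136,-0.07]], "rotation": [[0,0,0],[0,0,0],[0,0,0],[0,0,0],[0,0,0],[0,0,0],[0,0,0]], "claw": [1,1,1,1,1,1,1]}}

```text
t: 11.1
eef_pos: [0.4883, -0.0469, 0.1942]
tcp_rot: [[-1.0, 0.025, -0.001], [0.025, 1.0, 0.0], [0.001, 0.0, -1.0]]
ft_force: [-0.0, 0.7, 0.6]
width: 0.0005
gripper_force: 0.0
```

```bash
python3 g.py
```

```text
[ 0.4883 -0.0469  0.1942] [-0.0097  0.6751  0.5804]
top yel [345 231   5   5  19] [347.3684 233.0526]
top yel [209 241  79   5 313] [247.8882 242.5495]
top yel [195 259  10   3  26] [199.4615 260.0769]
top red [195 244   3  11  25] [195.88 249.04]
[208.9475 244.7098][289.7622 243.1962][204.0748 229.3025][290.0429 227.7144]
scene yel [200 165  23  13 167] [207.4611 170.2156]
scene yel [232 170  16   7  66] [239.1515 172.1818]
scene yel [224 197  48  27 166] [247.9217 209.7229]
scene yel [200 204  11   9  59] [203.7119 208.5254]
scene yel [200 219   5  11  24] [201.0833 224.7917]
scene yel [300 226  11   7  31] [305.3548 229.5806]
scene yel [207 231   9   5  27] [211.4074 232.5556]
scene red [290 214  18  14 153] [298.8758 221.0654]
scene red [204 218  14   6  30] [210.9667 220.9   ]
[222.5305 196.5323][272.0757 222.209 ][226.3081 169.6902][277.3153 194.267 ]
```

Bar is on its shut line in both views; the button is still in. Lowering and sweeping toward −y.

Emit:
{"op": "play_rows", "data": {"slide": [[0,0,0.02],[0,0,0.034],[0,0,0.034],[0,-0.006,0.034],[0,-0.01,0.034],[0,-0.013,0.034],[0,-0.016,0.034],[0,-0.018,0.034],[0,-0.02,0.034],[0,-0.02,0.034]], "rotation": [[0,0,0],[0,0,0],[0,0,0],[0,0,0],[0,0,0],[0,0,0],[0,0,0],[0,0,0],[0,0,0],[0,0,0]], "claw": [1,1,1,1,1,1,1,1,1,1]}}

```text
t: 12.2
eef_pos: [0.488, -0.0662, 0.1604]
tcp_rot: [[-1.0, 0.022, 0.0], [0.022, 1.0, -0.0], [-0.0, -0.0, -1.0]]
ft_force: [0.5, 0.4, 1.0]
width: 0.0004
gripper_force: 0.0
```

```bash
python3 g.py | egrep "^\[ *0|scene red"
```

```text
[ 0.488  -0.0662  0.1604] [0.494  0.4175 0.9608]
scene red [290 213  18  15 150] [298.7067 220.78  ]
scene red [204 218  14   6  30] [210.9333 221.    ]
```

Emit:
{"op": "play_rows", "data": {"slide": [[0,-0.002,0],[0,-0.004,0],[0,-0.006,0],[0,-0.008,0],[0,-0.008,0]], "rotation": [[0,0,0],[0,0,0],[0,0,0],[0,0,0],[0,0,0]], "claw": [1,1,1,1,1]}}

```text
t: 12.8
eef_pos: [0.4883, -0.0739, 0.1609]
tcp_rot: [[-1.0, 0.022, 0.001], [0.022, 1.0, 0.0], [-0.001, 0.0, -1.0]]
ft_force: [0.7, 2.2, 2.9]
width: 0.0001
gripper_force: 1.5
```

```bash
python3 g.py | egrep "^\[ *0|scene red"; ls pics | grep g_scene
```

```text
[ 0.4883 -0.0739  0.1609] [0.6522 2.207  2.8526]
scene red [291 214  17  14 159] [298.9623 220.6792]
scene red [204 218  14   6  31] [211.     220.9677]
g_scene_11.1.png
g_scene_12.2.png
g_scene_12.8.png
g_scene_9.3.png
```

View pics/g_scene_12.8.png

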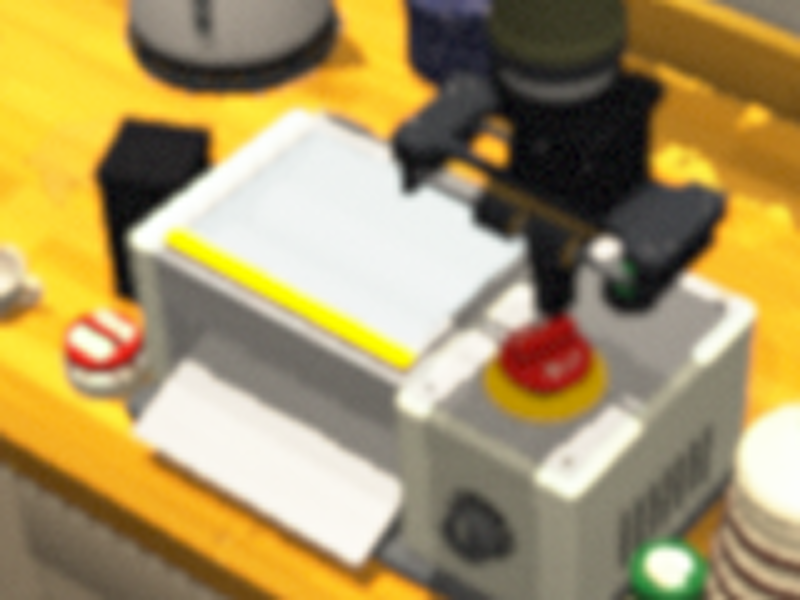

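The guard lies flat with its bar at (165–410, 240–360), and the fingertip at (550,310) is turning the ridge clockwise. The button is still in, so I'll push a little further.

Emit:
{"op": "play_rows", "data": {"slide": [[0,-0.002,0],[0,-0.003,0],[0,-0.004,0],[0,-0.004,0]], "rotation": [[0,0,0],[0,0,0],[0,0,0],[0,0,0]], "claw": [1,1,1,1]}}

```text
t: 13.3
eef_pos: [0.488, -0.0776, 0.1608]
tcp_rot: [[-1.0, 0.022, 0.001], [0.022, 1.0, 0.001], [-0.001, 0.001, -1.0]]
ft_force: [0.2, 3.4, 4.1]
width: 0.0003
gripper_force: 3.5
```

```bash
python3 g.py | egrep "^\[ *0|scene red"; ls pics | grep g_scene
```

```text
[ 0.488  -0.0776  0.1608] [0.154  3.419  4.0999]
scene red [291 214  17  14 157] [298.8471 220.7962]
scene red [204 218  14   6  27] [210.8519 220.963 ]
g_scene_11.1.png
g_scene_12.2.png
g_scene_12.8.png
g_scene_13.3.png
g_scene_9.3.png
```

Upward force shows the rounded tip riding the ridge's top edge. I'll back off, lower 5 mm and push again.

Emit:
{"op": "play_rows", "data": {"slide": [[0,0.008,0],[0,0.014,0],[0,0.014,0.005],[0,0.014,0.005],[0,0.008,0.005],[0,0.004,0.005],[0,0.002,0.005],[0,0,0.005],[0,0,0.005]], "rotation": [[0,0,0],[0,0,0],[0,0,0],[0,0,0],[0,0,0],[0,0,0],[0,0,0],[0,0,0],[0,0,0]], "claw": [1,1,1,1,1,1,1,1,1]}}

```text
t: 14.3
eef_pos: [0.4896, -0.0757, 0.1561]
tcp_rot: [[-1.0, 0.021, 0.004], [0.021, 1.0, 0.003], [-0.004, 0.003, -1.0]]
ft_force: [3.1, 6.9, 5.7]
width: 0.0007
gripper_force: 6.7
```

```bash
python3 g.py | egrep "^\[ *0|scene red"
```

```text
[ 0.4896 -0.0757  0.1561] [3.0625 6.9323 5.679 ]
scene red [291 213  17  14 166] [298.8133 219.4277]
scene red [204 218  14   6  29] [210.8966 220.931 ]
```

The cap has risen. I'll retreat sideways and up, then check.

Emit:
{"op": "play_rows", "data": {"slide": [[0,0.004,-0.003],[0,0.009,-0.008],[0,0.015,-0.015],[0,0.03,-0.04],[0,0.08,-0.08],[0,0.13,-0.12],[0,0.18,-0.14],[0,0.23,-0.15],[0,0.28,-0.15],[0,0.33,-0.15],[0,0.33,-0.15]], "rotation": [[0,0,0],[0,0,0],[0,0,0],[0,0,0],[0,0,0],[0,0,0],[0,0,0],[0,0,0],[0,0,0],[0,0,0],[0,0,0]], "claw": [1,1,1,1,1,1,1,1,1,1,1]}}

```text
t: 15.5
eef_pos: [0.4936, 0.256, 0.3054]
tcp_rot: [[-1.0, 0.018, -0.001], [0.018, 1.0, -0.0], [0.001, -0.0, -1.0]]
ft_force: [1.1, 0.8, 0.2]
width: 0.0002
gripper_force: 0.0
```

```bash
python3 g.py; python3 - <<'E'
import cv2,glob,numpy as np
f=[sorted(glob.glob(f"pics/g_{n}_15*.png"))[-1] for n in("scene","top")]
cv2.imwrite("pics/z.png",np.hstack([cv2.resize(cv2.imread(x),(400,300)) for x in f]))
E
```

```text
[0.4936 0.256  0.3054] [1.095  0.8426 0.2363]
top yel [304 215  28  27 134] [314.4328 231.1418]
top yel [345 230   5   6  28] [347.1429 232.6429]
top yel [242 241  46   5 184] [264.0489 242.5489]
top red [308 217  21  21 265] [318.0642 226.8075]
top red [195 244   3  10  25] [195.88 248.68]
[208.9475 244.7098][289.7622 243.1962][204.0748 229.3025][290.0429 227.7144]
scene yel [200 165  21  11 132] [206.5833 169.5985]
scene yel [234 170  13   6  58] [239.7586 172.2414]
scene yel [290 176   5   5  14] [291.6429 177.9286]
scene yel [321 180   4   5  15] [322.8667 182.0667]
scene yel [314 186   7   5  24] [317.125  187.9583]
scene yel [200 204   8   9  43] [202.7442 208.2093]
scene yel [241 205  31  19 108] [256.3796 214.1944]
scene yel [200 220   4   9  18] [200.8333 224.6667]
scene yel [288 222  22  12 104] [298.0288 228.5096]
scene yel [207 231   7   4  14] [210.4286 232.0714]
scene red [290 212  18  16 163] [298.5767 220.0184]
scene red [204 218  14   6  32] [211. 221.]
[222.5305 196.5323][272.0757 222.209 ][226.3081 169.6902][277.3153 194.267 ]
```

View pics/z.png

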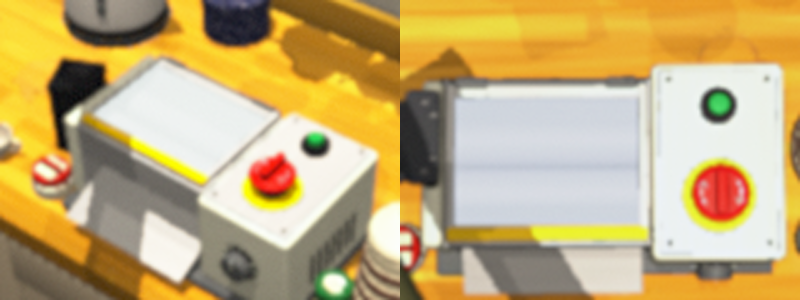

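The red blob is identical to the initial picture (rows 212–227), so the button is out. The ridge is straight again, the guard is shut and the arm is clear.

```bash
python3 -c "
from bench import robot
print(robot.finish_job())"
```

```text
the job is handed in; nothing more can be done
None
```

The job is handed in: I latched the stop button, shut the guard, then twisted the button until it sprang back out. The last pictures show the button out and straight, the guard flat and the arm clear, but the hand-in call returned no verdict.

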